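# Slide a well plate under the scanner bridge and start the scan

### The job

Push the lidded well plate across the bench, flat and without lifting or tipping it, under the scanner's low bridge until it is fully home, square against the stop fence behind the bridge. Then press the key on top of the scanner fully down and let go, with the plate still home. Nothing is to be grasped, and the bottle, jar, beaker and tip box standing around must be left where they are.

Things in the scene. Friction and masses are not known exactly. Their poses are not given: they have to be found in the camera images.
- plate: Loose white lidded 24-well plate flat on the bench: plain block 85 mm along its x, 127 mm along its y, 20 mm tall, 80 to 170 g, 4 x 6 round pinkish wells on top. Origin: centre of its underside, z up. Starts in front of the scanner's mouth, up to 40 mm off to one side and turned up to 0.25 rad, a long side facing the mouth.
- scanner: White low portal fixed to the bench, 50 mm along x, 230 mm along y, top at 50 mm. Origin on the bench under the bridge's middle, z up; the plate goes in along its +x, the mouth faces -x, to the robot. Legs at y = +-75 to +-115 mm; the opening between is 150 mm wide, 25 mm high, bare bench below. Front face at x = -25 mm, back face at +25 mm.
- fence (a point): Middle of the front foot of the aluminium stop fence (14 mm tall, 12 mm thick, 150 mm long along the scanner's y), on the bench at scanner x = +25 mm. Home: the plate's far long face lies flat on the fence, plate centre at scanner x = -17.5 mm, anywhere sideways between the legs; 35 mm of plate then still stand out in front of the bridge.
- key (a joint): Travel of the spring key on the scanner, m: 0 at rest, 0.006 fully down; needs about 5 N fully down and springs back.
- key_top (a point): Centre of the top of the key: a round black key of 26 mm diameter in a grey housing on the top of the scanner, above the leg at its -y side (95 mm from the scanner's middle, x = 0). It is pressed straight down.
- bottle: Bystander: round bottle with blue cap, 60 mm diameter, 130 mm tall, left (+y) of the scanner. Origin at the centre of its underside.
- tip_box: Bystander: pipette tip box with pink lid, 112 x 67 mm, 54 mm tall, to the right (-y) of the scanner. Origin at the centre of its underside.
- jar: Bystander: small round jar, 52 mm diameter, 60 mm tall, to the left of the plate. Origin at the centre of its underside.
- beaker: Bystander: open white beaker, 56 mm diameter, 70 mm tall, to the right of the plate. Origin at the centre of its underside.

How it is judged:
By the outcome, as a careful person would: the job done as asked, in the order asked, and still so for the second after the job is handed in, with the robot touching nothing.
It also fails if it takes over 67 s, if anything falls off the work surface, if the arm or the gripper's body presses on something with over 40 N, if the wrist force passes 120 N, or if a joint passes its speed limit or range.

### The arm

A 7-joint arm with a two-finger parallel gripper is mounted at the origin on the work surface. World frame = base frame: x ahead of the robot, y to its left, z up, the work surface at z = 0. Lengths are in m, angles in rad, forces in N, time in s.
With the tool pointing down it reaches from about 0.35 to 0.9 m from the base axis. Payload 19.9 kg.
Tool frame: the origin (TCP) lies at the very end of the fingers, on their centre line; the grasp point (between the pads) lies ctrl.pinch_z behind it (ctrl.pinch_z is the distance from the TCP to the grasp point, in m); z points along the fingers, y is the line along which they close (so a half turn about z gives the same grasp; the last joint's range is limited). The gripper opens to 85 mm and grips with 20 to 120 N. Pads are 22 mm wide; open, the fingers measure 114 mm over their backs; the gripper's body (76 mm by 85 mm) begins 54 mm behind the grasp point. The pads swing forward as they close: fully open they stand 13 mm farther back than shut.
Start: joints at [-1.343, 0.417, -0.01, 1.614, 0.005, 1.111, -0.053], TCP at [0.167, 0.602, 0.231] pointing down, gripper open.
Joint ranges: [-2.81, 2.81], [-0.39, 2.02], [-1.27, 1.25], [0.06, 2.57], [-1.19, 4.33], [0.19, 2], [-2.82, 2.82]. Speed limits (rad/s): [1.89, 1.89, 2.39, 2.39, 3.01, 3.01, 3.01].

### API

Orientations are given as a rotation vector (axis times angle).
In Python, from plant import ctrl, vision gives the robot as it stands.
- The arm moves only by the shell command python3 -m inch 'ROWS' [FORCE]. ROWS is JSON, a list that holds one entry, the list of rows, each a list of 7 numbers: the finger opening in mm, from 0 to 85.4, then the shift along the tool's x, y, z in mm, then the turn, a rotation vector about the tool's x, y, z in degrees. A call has 1 to 12 rows; each row is the pose to reach, as a shift and turn from the pose commanded when the call began, along the tool's axes at that moment; what a row does not reach only later rows make up. A row lasts 1/12 s, in which the tool goes at most 41.7 mm and 7.16 degrees, less where a joint would pass 70% of its speed; a pose out of reach is approached as far as the arm can. A call with a gripper value outside its range is refused whole. The fingers move at their own pace and stop on an object; FORCE is the grip in N (left out, the last holds). Time passes only in rows, so rows that repeat a pose let the fingers close. It gives the time, the measured TCP pose, the force, the opening and the grip force at its end, in the units of the state.
- ctrl.get_state(): the state, without advancing time (a new reading comes with each control period).
- vision.read_camera(name): name is "side" or "top"; returns a dict with "img" (384x512x3 uint8, red, green, blue), "range_z" (384x512 float32, m along the optical axis (not along the pixel's ray), 0 where there is no reading), "camera_matrix" (3x3 intrinsics, pixels), "eye" and "attitude" of the camera in the world. Camera axes: x right, y down, z forward; pixel columns grow to the right and rows downward; lengths in m; the calibration is good to about 2 mm. A picture is of the moment at which its call begins.
- ctrl.sign_off(): hands the job in; it is judged then, once.
The state is a dict: "t": time; "joints": joint angles; "joint_vel": joint speeds; "tau": joint torques, N m; "eef_pos": TCP position; "eef_rot": TCP orientation; "wrist_force": force on the tool from outside, world axes, zero at the start; "wrist_torque": the same for the moment, N m; "opening": finger opening in m; "gripper_force": force on a finger pad.
Only numpy, scipy, OpenCV 4.12 (cv2) and the standard library are available. Lean on these libraries where they do the work, as an engineer would, in place of code of your own. Each camera call takes 0.05 s, during which the arm holds its last target. There are 200 camera calls.

## Working session

There is one attempt and no reset: what is moved stays moved. The work goes in short steps, Python scripts to look and compute and a shell command to move; the robot and the scene stay as the last step left them, time stands still between calls to the robot, and variables do not carry over. Pictures are saved under pics/ and viewed, at most 10 in all, crops included, and the job is handed in when it is done.

```bash
ls; mkdir -p pics
cat > h.py <<'E'
import numpy as np, cv2
from scipy.spatial.transform import Rotation as R
from plant import ctrl, vision
def cam(n):
    c=vision.read_camera(n); z=c["range_z"]; K=np.array(c["camera_matrix"])
    A=np.array(c["attitude"]); A=A if A.shape==(3,3) else R.from_rotvec(A).as_matrix() if A.size==3 else R.from_quat(A).as_matrix()
    v,u=np.mgrid[:z.shape[0],:z.shape[1]]
    P=np.stack([(u-K[0,2])/K[0,0]*z,(v-K[1,2])/K[1,1]*z,z],-1)@A.T+np.array(c["eye"])
    P[z==0]=np.nan
    return c["img"],P,c
E
python3 - <<'E'
from h import *
for n in("top","side"):
    i,P,c=cam(n); cv2.imwrite(f"pics/{n}1.png",i[...,::-1]); np.save(n+"1.npy",P); print(n,c["eye"],c["attitude"],c["camera_matrix"])
s=ctrl.get_state(); print(s["t"],s["eef_pos"],s["eef_rot"],s["opening"],s["wrist_force"],R.from_rotvec(s["eef_rot"]).as_matrix().round(3))
E
```

```text
pics
top [0.51614339 0.03286186 1.24411345] [-2.1534916   2.20716352 -0.10969696] [[437.48473248   0.         261.14955475]
 [  0.         437.48473248 187.13324663]
 [  0.           0.           1.        ]]
side [0.34192871 0.82558762 0.60941745] [-0.49333346  2.57092173 -1.433656  ] [[481.60040603   0.         250.88436754]
 [  0.         481.60040603 192.56079893]
 [  0.           0.           1.        ]]
0.1 [0.1665098  0.60210104 0.23074483] [-4.22592669e-01 -3.11294530e+00  1.70290846e-03] 0.0853339375063334 [0.47993575 0.24007789 0.09310123] [[-0.964  0.267 -0.   ]
 [ 0.267  0.964 -0.001]
 [-0.    -0.001 -1.   ]]
```

View pics/top1.png

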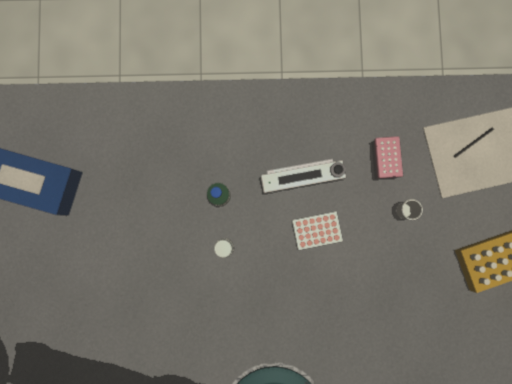

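View pics/side1.png

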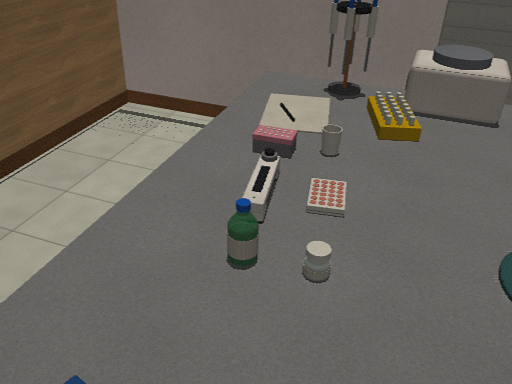

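The top view shows the scanner at about (303,177), key at (338,170), fence just above the scanner, plate at (317,230), jar (223,249), bottle (218,194), beaker (409,210) and tip box (389,158). Next I fit the plate and scanner from the point cloud.

```bash
cat >> h.py <<'E'
def rect(P,m):
    c,(w,h),a=cv2.minAreaRect((P[m][:,:2]*1000).astype(np.float32))
    b=cv2.boxPoints((c,(w,h),a)); e=max(b[1]-b[0],b[2]-b[1],key=np.linalg.norm); e=e*np.sign(e[1])
    return np.round(c,1),round(w,1),round(h,1),"yaw of y-axis deg",round(np.degrees(np.arctan2(-e[0],e[1])),2),"n",m.sum(),"z",np.nanmedian(P[m][:,2]).round(4)
def near(P,x0,x1,y0,y1,z0,z1): return (P[...,0]>x0)&(P[...,0]<x1)&(P[...,1]>y0)&(P[...,1]<y1)&(P[...,2]>z0)&(P[...,2]<z1)
E
python3 - <<'E'
from h import *
P=np.load("top1.npy")
def at(n,u,v): print(n,P[v,u].round(4))
for n,u,v in[("plate",317,230),("scL",268,184),("scR",325,174),("key",338,170),("bench",300,300),("jar",223,249),("bottle",218,194),("beaker",411,209),("tip",389,158),("fence",300,167)]: at(n,u,v)
def win(u0,u1,v0,v1,z0,z1):
    m=np.zeros(P.shape[:2],bool); m[v0:v1,u0:u1]=1
    return m&(P[...,2]>z0)&(P[...,2]<z1)
print("plate",rect(P,win(285,350,205,257,.012,.03)))
print("scanner",rect(P,win(255,352,155,200,.04,.06)))
print("key",rect(P,win(325,352,155,185,.056,.1)))
print("fence",rect(P,win(255,335,155,180,.008,.02)))
print("jar",rect(P,win(205,240,235,262,.03,.1)))
print("beaker",rect(P,win(392,428,195,225,.04,.1)))
im=cv2.imread("pics/top1.png")[140:265,190:430]; cv2.imwrite("pics/c1.png",cv2.resize(im,None,fx=3.3,fy=3.3,interpolation=2))
E
```

```text
plate [ 0.5025 -0.1345  0.0189]
scL [ 6.319e-01 -3.000e-04  4.850e-02]
scR [ 0.6554 -0.1576  0.0517]
key [ 0.663  -0.1898  0.0725]
bench [ 0.3098 -0.082   0.0048]
jar [0.4587 0.1252 0.0606]
bottle [0.6015 0.1303 0.1289]
beaker [ 5.551e-01 -4.077e-01 -5.000e-04]
tip [nan nan nan]
fence [ 0.6817 -0.0935  0.0124]
plate (array([ 500.7, -135.4]), 84.6, 127.3, 'yaw of y-axis deg', np.float32(9.83), 'n', np.int64(1385), 'z', np.float64(0.0205))
scanner (array([650.9, -97.7]), 50.6, 229.3, 'yaw of y-axis deg', np.float32(8.93), 'n', np.int64(1357), 'z', np.float64(0.0503))
key (array([ 665.3, -191.6]), 40.1, 39.4, 'yaw of y-axis deg', np.float32(-29.12), 'n', np.int64(181), 'z', np.float64(0.0644))
fence (array([681., -82.]), 17.9, 208.7, 'yaw of y-axis deg', np.float32(12.26), 'n', np.int64(188), 'z', np.float64(0.0144))
jar (array([460.3, 123.6]), 47.2, 46.0, 'yaw of y-axis deg', np.float32(-22.63), 'n', np.int64(264), 'z', np.float64(0.0597))
beaker (array([ 551.6, -385.4]), 54.8, 51.2, 'yaw of y-axis deg', np.float32(-1.25), 'n', np.int64(208), 'z', np.float64(0.0621))
```

View pics/c1.png

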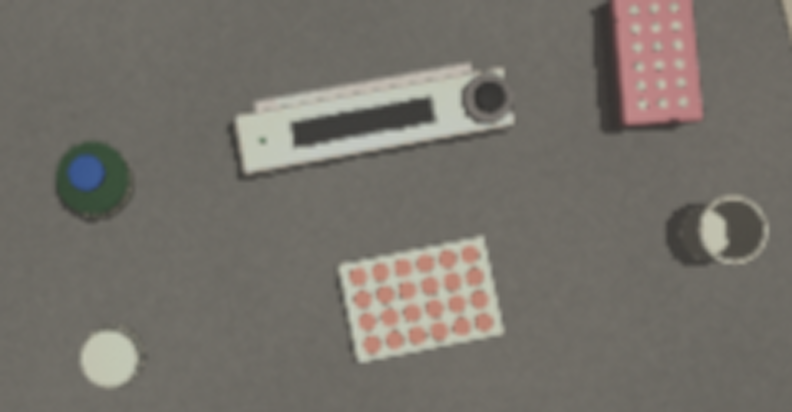

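```bash
cat >> h.py <<'E'
S=np.array([650.9,-97.7]); YAW=8.93
a=np.radians(YAW); SX=np.array([np.cos(a),np.sin(a)]); SY=np.array([-SX[1],SX[0]])
def need(sx,sy,z,phi,s=None):
    "shift/turn to tcp at scanner-frame sx,sy (mm), height z mm, tool y at angle phi deg from scanner x"
    s=s or ctrl.get_state(); M=R.from_rotvec(s["eef_rot"]).as_matrix(); p=np.array(s["eef_pos"])*1e3
    y=np.append(R.from_euler('z',phi+YAW,degrees=True).apply([1,0,0])[:2],0); zt=np.array([0,0,-1.]); T=np.stack([np.cross(y,zt),y,zt],1)
    d=p[:2]-S
    print("t",round(s["t"],2),"scanner-frame tcp",round(d@SX,1),round(d@SY,1),round(p[2],1),"open",round(s["opening"]*1e3,1),"F",np.round(s["wrist_force"],1))
    print("shift",(M.T@(np.array([*(S+sx*SX+sy*SY),z])-p)).round(1),"turn",np.degrees(R.from_matrix(M.T@T).as_rotvec()).round(2))
E
python3 -c "
from h import *
print(ctrl.pinch_z); need(-154.2,-13.9-95,231,0)"
python3 -m inch '[[[40,-140,-177,0,0,0,16],[40,-280,-354,0,0,0,33],[40,-420,-530,0,0,0,49],[40,-560,-707,0,0,0,65.6],[40,-560,-707,0,0,0,65.6],[40,-560,-707,0,0,0,65.6],[40,-560,-707,0,0,0,65.6],[40,-560,-707,0,0,0,65.6],[40,-560,-707,0,0,0,65.6],[40,-560,-707,0,0,0,65.6],[40,-560,-707,0,0,0,65.6],[40,-560,-707,0,0,0,65.6]]]'
python3 -c "
from h import *
print(ctrl.get_state()['joints']); need(-154.2,-13.9-95,231,0)"
```

```text
0.0187
t 0.1 scanner-frame tcp -369.9 766.5 230.7 open 85.3 F [0.5 0.2 0.1]
shift [-5.580e+02 -7.082e+02  5.000e-01] turn [-5.000e-02  4.000e-02  6.561e+01]
t: 1.1
eef_pos: [0.3614, 0.1399, 0.2314]
eef_rot: [-2.041, -2.388, -0.001]
wrist_force: [1.7, 0.6, 0.3]
opening: 0.0402
gripper_force: 0.0
[-0.93062724 -0.03972662  0.47497006  2.16987924  0.02096009  1.00685149
 -0.31106157]
t 1.1 scanner-frame tcp -249.1 279.6 231.4 open 40.2 F [1.7 0.6 0.3]
shift [-3.886e+02  9.480e+01  2.000e-01] turn [ 0.01 -0.03  0.01]
```

```bash
python3 -m inch '[[[40,-388,95,0,0,0,0],[40,-388,95,0,0,0,0],[40,-388,95,0,0,0,0],[40,-388,95,0,0,0,0],[40,-388,95,0,0,0,0],[40,-388,95,0,0,0,0],[40,-388,95,0,0,0,0],[40,-388,95,0,0,0,0],[40,-388,95,0,0,0,0],[40,-388,95,0,0,0,0],[40,-388,95,0,0,0,0],[40,-388,95,0,0,0,0]]]' >/dev/null
python3 - <<'E'
from h import *
need(-154.2,-108.9,60,0)
i,P,c=cam("side"); cv2.imwrite("pics/s2.png",cv2.resize(i[...,::-1][100:300,180:420],None,fx=3.2,fy=3,interpolation=2))
E
```

```text
t 2.1 scanner-frame tcp -154.4 -107.7 230.7 open 39.9 F [-0.3  0.6 -0.8]
shift [ -1.1   0.5 170.7] turn [-0.09  0.03 -0.13]
```

View pics/s2.png

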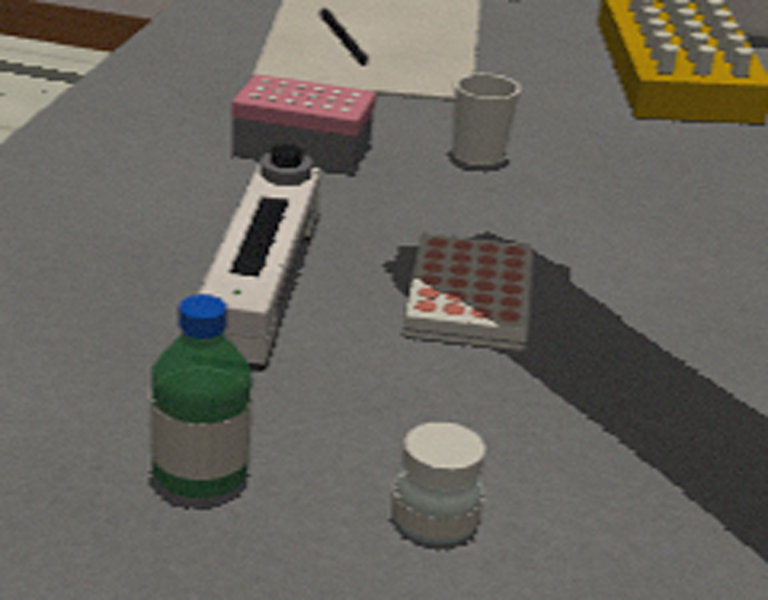

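The arm itself isn't drawn, only its shadow; the plate at (465,290) and scanner at (265,240) are undisturbed. I'll go down beside the plate's −y end.

```bash
python3 -m inch '[[[40,-1,0,40,0,0,0],[40,-1,0,80,0,0,0],[40,-1,0,120,0,0,0],[40,-1,0,150,0,0,0],[40,-1,0,180,0,0,0],[40,-1,0,200,0,0,0],[40,-1,0,210,0,0,0],[40,-1,0,216,0,0,0],[40,-1,0,220,0,0,0],[40,-1,0,223,0,0,0],[40,-1,0,224,0,0,0],[40,-1,0,224,0,0,0]]]' 
python3 -m inch '[[[40,4,0,0,0,0,0],[40,8,0,0,0,0,0],[40,12,0,0,0,0,0],[40,15,0,0,0,0,0],[40,18,0,0,0,0,0],[40,20,0,0,0,0,0],[40,22,0,0,0,0,0],[40,24,0,0,0,0,0],[40,26,0,0,0,0,0],[40,28,0,0,0,0,0],[40,29,0,0,0,0,0],[40,29,0,0,0,0,0]]]'
python3 - <<'E'
from h import *
need(-154.2,-74.4,6,0)
i,P,c=cam("top"); print(rect(P,near(P,.42,.6,-.25,-.02,.012,.03))); cv2.imwrite("pics/t3.png",cv2.resize(i[...,::-1][140:265,230:430],None,fx=4,fy=4,interpolation=2))
E
```

```text
t: 3.15
eef_pos: [0.516, -0.2276, 0.008]
eef_rot: [2.041, 2.387, 0.001]
wrist_force: [0.1, 0.2, -0.3]
opening: 0.0397
gripper_force: 0.0
t: 4.15
eef_pos: [0.5111, -0.1988, 0.0073]
eef_rot: [-2.041, -2.388, -0.0]
wrist_force: [-0.1, 0.2, 0.1]
opening: 0.0398
gripper_force: 0.0
t 4.15 scanner-frame tcp -153.8 -78.1 7.3 open 39.8 F [-0.1  0.2  0.1]
shift [ 3.7 -0.4  1.3] turn [ 0.   -0.    0.02]
(array([ 500.2, -125.8]), 85.0, 127.5, 'yaw of y-axis deg', np.float32(9.01), 'n', np.int64(1181), 'z', np.float64(0.0206))
```

View pics/t3.png

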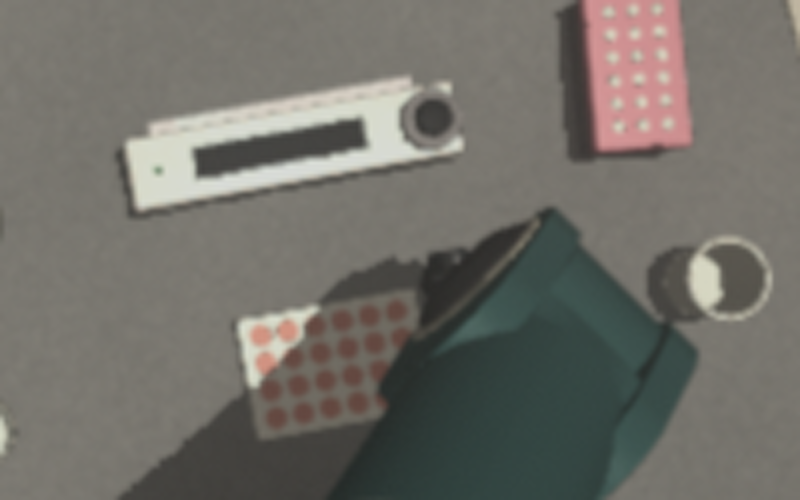

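The plate has slid about 9.5 mm and squared up, with 4.5 mm still to go. The gripper sits at (430,290) and the beaker at (728,278) is untouched.

```bash
python3 -m inch '[[[40,1,0,0,0,0,0],[40,2,0,0,0,0,0],[40,3,0,0,0,0,0],[40,4,0,0,0,0,0],[40,4.5,0,0,0,0,0],[40,4.5,0,0,0,0,0],[40,0,0,0,0,0,0],[40,-8,0,0,0,0,0],[40,-16,0,0,0,0,0],[40,-25,0,0,0,0,0],[40,-25,0,0,0,0,0],[40,-25,0,0,0,0,0]]]' 
python3 -m inch '[[[40,0,0,-20,0,0,0],[40,0,0,-50,0,0,0],[40,0,0,-80,0,0,0],[40,0,0,-80,0,0,0],[40,0,-80,-80,0,0,0],[40,0,-100,-80,0,0,0],[40,0,-100,-80,0,0,0],[40,0,-100,-80,0,0,0],[40,0,-100,-80,0,0,0]]]'
python3 - <<'E'
from h import *
print(ctrl.get_state()['joints'].round(2))
need(-153.2-42.5-45,0,87,90);need(-153.2-42.5-45,0,87,-90)
i,P,c=cam("top"); print(rect(P,near(P,.42,.6,-.25,-.02,.012,.03)))
E
```

```text
t: 5.2
eef_pos: [0.5148, -0.2247, 0.0073]
eef_rot: [2.043, 2.386, -0.0]
wrist_force: [-0.2, -0.2, -0.0]
opening: 0.0401
gripper_force: 0.0
t: 5.95
eef_pos: [0.4159, -0.2391, 0.0876]
eef_rot: [2.042, 2.387, 0.001]
wrist_force: [0.4, 0.3, 0.2]
opening: 0.0399
gripper_force: 0.0
[-0.13  0.46  0.72  2.1  -0.45  0.73  1.03]
t 5.95 scanner-frame tcp -254.1 -103.2 87.6 open 39.9 F [0.4 0.3 0.2]
shift [103.2  13.3   0.6] turn [ 5.000e-02  1.000e-02 -9.004e+01]
t 5.95 scanner-frame tcp -254.1 -103.2 87.6 open 39.9 F [0.4 0.3 0.2]
shift [103.2  13.3   0.6] turn [ 1.000e-02 -5.000e-02  8.996e+01]
(array([ 499.6, -121.5]), 84.9, 128.0, 'yaw of y-axis deg', np.float32(9.04), 'n', np.int64(1389), 'z', np.float64(0.0207))
```

```bash
python3 -m inch '[[[50,50,7,0,0,0,-45],[50,103,13,0,0,0,-90],[50,103,13,0,0,0,-90],[50,103,13,0,0,0,-90],[50,103,13,0,0,0,-90],[50,103,13,0,0,0,-90],[50,103,13,0,0,0,-90],[50,103,13,0,0,0,-90],[50,103,13,0,0,0,-90],[50,103,13,0,0,0,-90],[50,103,13,0,0,0,-90],[50,103,13,0,0,0,-90]]]' 
python3 -m inch '[[[50,103,13,0,0,0,0]]]' >/dev/null
python3 - <<'E'
from h import *
print(ctrl.get_state()['joints'].round(2))
need(-240.7,0,4,90)
E
```

```text
t: 7.0
eef_pos: [0.4141, -0.135, 0.0873]
eef_rot: [-0.145, 3.138, -0.0]
wrist_force: [-0.2, -0.7, 0.3]
opening: 0.0504
gripper_force: 0.0
[-0.08  0.26  0.39  2.28 -0.16  0.62  2.09]
t 7.08 scanner-frame tcp -275.6 6.5 87.9 open 50.1 F [-1.5 -0.5  0.7]
shift [-34.8  -4.2  84.1] turn [-0.18  0.25 -3.34]
```

```bash
python3 -m inch '[[[50,-35,-4,0,0,0,-3.3],[50,-35,-4,0,0,0,-3.3],[50,-35,-4,0,0,0,-3.3],[50,-35,-4,0,0,0,-3.3]]]' >/dev/null
python3 -c "
from h import *
need(-240.7,0,4,90)"
```

```text
t 7.42 scanner-frame tcp -246.2 1.3 87.4 open 50.1 F [ 0.2  0.  -0.3]
shift [-5.5 -1.2 83.4] turn [-0.02  0.02 -0.71]
```

```bash
python3 -m inch '[[[50,-5,-1,30,0,0,-0.7],[50,-5,-1,55,0,0,-0.7],[50,-5,-1,70,0,0,-0.7],[50,-5,-1,77,0,0,-0.7],[50,-5,-1,81,0,0,-0.7],[50,-5,-1,83,0,0,-0.7],[50,-5,-1,83,0,0,-0.7],[50,-5,-1,83,0,0,-0.7]]]'
python3 -c "
from h import *
need(-206,0,4,90)"
```

```text
t: 8.08
eef_pos: [0.4123, -0.1352, 0.005]
eef_rot: [-0.243, 3.131, -0.001]
wrist_force: [-0.2, -0.5, 0.3]
opening: 0.05
gripper_force: 0.0
t 8.08 scanner-frame tcp -241.6 0.0 5.0 open 50.0 F [-0.2 -0.5  0.3]
shift [-35.6   0.    1.1] turn [-0.03  0.06 -0.05]
```

Now I push slowly, 95 mm in all, to just before the mouth.

```bash
python3 -m inch '[[[50,-10,0,0,0,0,0],[50,-18,0,0,0,0,0],[50,-24,0,0,0,0,0],[50,-28,0,0,0,0,0],[50,-31,0,0,0,0,0],[50,-34,0,0,0,0,0],[50,-37,0,0,0,0,0],[50,-40,0,0,0,0,0],[50,-43,0,0,0,0,0],[50,-46,0,0,0,0,0],[50,-49,0,0,0,0,0],[50,-52,0,0,0,0,0]]]' | grep -E "t:|force"
python3 -m inch '[[[50,-3,0,0,0,0,0],[50,-6,0,0,0,0,0],[50,-9,0,0,0,0,0],[50,-12,0,0,0,0,0],[50,-16,0,0,0,0,0],[50,-20,0,0,0,0,0],[50,-24,0,0,0,0,0],[50,-28,0,0,0,0,0],[50,-32,0,0,0,0,0],[50,-36,0,0,0,0,0],[50,-39,0,0,0,0,0],[50,-40,0,0,0,0,0]]]' | grep -E "t:|force"
python3 - <<'E'
from h import *
need(-70.5,0,4,90)
i,P,c=cam("top"); cv2.imwrite("pics/t4.png",cv2.resize(i[...,::-1][130:255,230:430],None,fx=4,fy=4,interpolation=2))
i,P,c=cam("side"); cv2.imwrite("pics/s4.png",cv2.resize(i[...,::-1][110:260,200:400],None,fx=4,fy=4,interpolation=2))
E
```

```text
t: 9.08
eef_rot: [0.243, -3.132, 0.0]
wrist_force: [-1.6, -0.3, -1.2]
gripper_force: 0.2
t: 10.08
eef_rot: [-0.244, 3.132, -0.0]
wrist_force: [-1.5, -0.2, 0.7]
gripper_force: 0.6
t 10.08 scanner-frame tcp -149.5 0.2 4.3 open 50.3 F [-1.5 -0.2  0.7]
shift [-79.   -0.1   0.4] turn [-0.01  0.02 -0.03]
```

View pics/t4.png

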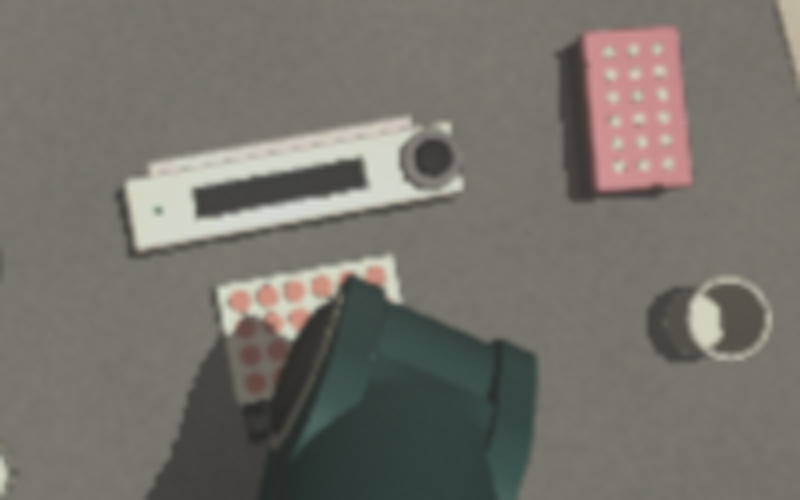

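View pics/s4.png

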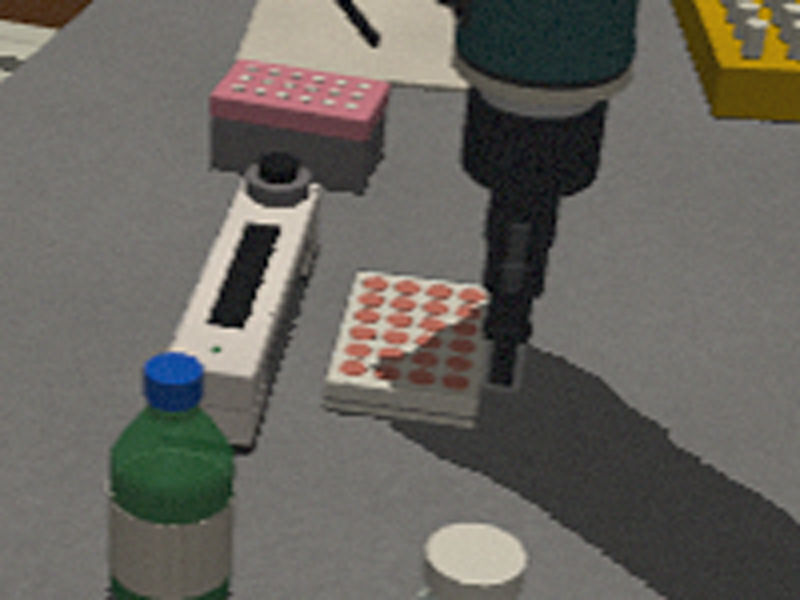

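The plate sits flat and squared at the mouth, its front corners at (218,287) and (392,257), with the finger on its rear face. I'll check the sideways margin numerically, then push on.

```bash
cat >> h.py <<'E'
def visible(P,x0,x1,y0,y1):
    m=near(P,.4,.75,-.25,.05,.014,.027); q=(P[m][:,:2]*1000-S)@np.stack([SX,SY],1)
    return q[(q[:,0]>x0)&(q[:,0]<x1)&(q[:,1]>y0)&(q[:,1]<y1)]
E
python3 - <<'E'
from h import *
for n in("top","side"):
    i,P,c=cam(n); q=visible(P,-100,-50,-90,90); print(n,len(q),np.percentile(q[:,1],[0,1,99,100]).round(1))
    for lo in(-60,-30,0,30): 
        k=q[(q[:,1]>lo)&(q[:,1]<lo+30)]; print(lo,len(k),k[:,0].max().round(1) if len(k) else None)
E
```

```text
top 505 [-62.9 -62.3  62.9  63.6]
-60 75 -57.2
-30 79 -57.1
0 150 -57.0
30 165 -57.1
side 609 [-61.6 -60.2  64.8  66.5]
-60 119 -52.8
-30 139 -51.8
0 134 -52.2
30 159 -52.2
```

The plate is centred to within 1 mm and square; 82 mm remain.

```bash
python3 -m inch '[[[50,-3,0,0,0,0,0],[50,-6,0,0,0,0,0],[50,-10,0,0,0,0,0],[50,-14,0,0,0,0,0],[50,-18,0,0,0,0,0],[50,-22,0,0,0,0,0],[50,-26,0,0,0,0,0],[50,-30,0,0,0,0,0],[50,-34,0,0,0,0,0],[50,-37,0,0,0,0,0],[50,-39,0,0,0,0,0],[50,-40,0,0,0,0,0]]]' | grep -E "t:|force"
python3 -m inch '[[[50,-3,0,0,0,0,0],[50,-6,0,0,0,0,0],[50,-10,0,0,0,0,0],[50,-14,0,0,0,0,0],[50,-18,0,0,0,0,0],[50,-22,0,0,0,0,0],[50,-26,0,0,0,0,0],[50,-29,0,0,0,0,0],[50,-32,0,0,0,0,0],[50,-34,0,0,0,0,0],[50,-35,0,0,0,0,0],[50,-35,0,0,0,0,0]]]' | grep -E "t:|force"
python3 -c "
from h import *
need(-67.5,0,4,90)"
```

```text
t: 11.28
eef_rot: [-0.244, 3.132, -0.0]
wrist_force: [-2.4, 0.2, 0.8]
gripper_force: 0.8
t: 12.28
eef_rot: [-0.243, 3.132, -0.0]
wrist_force: [-0.7, 0.9, 0.5]
gripper_force: 0.0
t 12.28 scanner-frame tcp -74.9 0.1 4.3 open 49.5 F [-0.7  0.9  0.5]
shift [-7.4 -0.1  0.3] turn [-0.01  0.01 -0.04]
```

```bash
python3 -m inch '[[[50,-1,0,0,0,0,0],[50,-2,0,0,0,0,0],[50,-3,0,0,0,0,0],[50,-4,0,0,0,0,0],[50,-5,0,0,0,0,0],[50,-5.5,0,0,0,0,0],[50,-6,0,0,0,0,0],[50,-6.5,0,0,0,0,0],[50,-7,0,0,0,0,0],[50,-7,0,0,0,0,0]]]' | grep -E "t:|force"
python3 -c "
from h import *
need(-67.5,0,4,90)"
```

```text
t: 13.12
eef_rot: [-0.243, 3.132, -0.0]
wrist_force: [0.0, 0.5, -0.4]
gripper_force: 0.0
t 13.12 scanner-frame tcp -68.0 0.1 4.3 open 50.0 F [ 0.   0.5 -0.4]
shift [-0.5 -0.1  0.3] turn [-0.01  0.01 -0.04]
```

```bash
python3 -m inch '[[[50,-0.5,0,0,0,0,0],[50,-1,0,0,0,0,0],[50,-1.5,0,0,0,0,0],[50,-2,0,0,0,0,0],[50,-2,0,0,0,0,0]]]' | grep -E "t:|force"
python3 - <<'E'
from h import *
need(-67.5,0,4,90)
for n in("top","side"):
    i,P,c=cam(n); q=visible(P,-70,-29,-90,90); print(n,len(q),np.percentile(q[:,1],[0,1,99,100]).round(1))
    for lo in(-60,-30,0,30): 
        k=q[(q[:,1]>lo)&(q[:,1]<lo+30)]; print(lo,len(k),k[:,0].min().round(1) if len(k) else None)
E
```

```text
t: 13.53
eef_rot: [0.242, -3.129, -0.0]
wrist_force: [-11.1, -1.1, 8.2]
gripper_force: 5.6
t 13.53 scanner-frame tcp -67.5 -0.1 4.2 open 50.6 F [-11.1  -1.1   8.2]
shift [-0.   0.1  0.2] turn [ 0.03 -0.16 -0.07]
top 77 [37.7 37.8 63.5 63.9]
-60 0 None
-30 0 None
0 0 None
30 62 -54.0
side 295 [-58.1 -57.   64.9  67.3]
-60 28 -40.1
-30 44 -45.1
0 76 -57.4
30 115 -69.9
```

Firm contact (11 N) exactly at the home position. I'll back off, rise and check.

```bash
python3 -m inch '[[[50,1,0,0,0,0,0],[50,3,0,0,0,0,0],[50,8,0,0,0,0,0],[50,18,0,0,0,0,0],[50,40,0,0,0,0,0],[50,60,0,0,0,0,0],[0,60,0,-40,0,0,0],[0,60,0,-80,0,0,0],[0,60,0,-120,0,0,0],[0,130,0,-150,0,0,0],[0,130,0,-150,0,0,0],[0,130,0,-150,0,0,0]]]' | grep -E "t:|force"
python3 - <<'E'
from h import *
need(0,-95,120,90)
i,P,c=cam("top"); q=visible(P,-80,-29,-90,90); print(len(q),np.percentile(q[:,1],[0,100]).round(1))
for lo in(-60,-30,0,30): 
    k=q[(q[:,1]>lo)&(q[:,1]<lo+30)]; print(lo,len(k),k[:,0].min().round(1) if len(k) else None)
k=(P[near(P,.6,.72,-.25,-.15,.068,.1)]); print("key",k.mean(0).round(4),np.percentile(k[:,2],90))
print("key",((k.mean(0)[:2]*1000-S)@np.stack([SX,SY],1)).round(1))
cv2.imwrite("pics/t5.png",cv2.resize(i[...,::-1][130:255,230:430],None,fx=4,fy=4,interpolation=2))
E
```

```text
t: 14.63
eef_rot: [-0.239, 3.131, 0.001]
wrist_force: [1.6, -1.1, 0.4]
gripper_force: 0.0
t 14.63 scanner-frame tcp -200.6 -0.4 156.4 open 0.3 F [ 1.6 -1.1  0.4]
shift [-200.9  -93.8   36.7] turn [ 0.04  0.11 -0.21]
499 [-63.5  63.5]
-60 118 -60.3
-30 120 -60.4
0 116 -60.1
30 119 -60.4
key [ 0.6654 -0.1906  0.0721] 0.0744362566808154
key [ -0.1 -94. ]
```

View pics/t5.png

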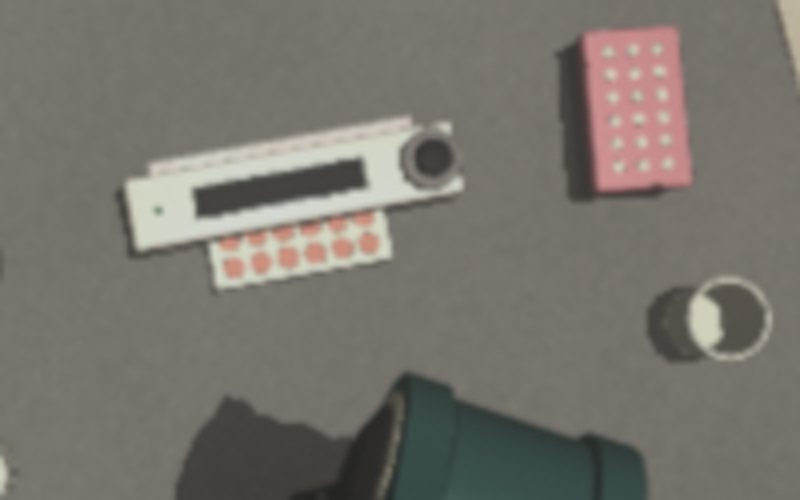

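The plate is home: its rear edge is at −60.3 mm all along, square under the bridge, and bystanders are unmoved. Now to the key at crop (432,155).

```bash
python3 -m inch '[[[0,-201,-94,0,0,0,0],[0,-201,-94,0,0,0,0],[0,-201,-94,0,0,0,0],[0,-201,-94,0,0,0,0],[0,-201,-94,0,0,0,0],[0,-201,-94,0,0,0,0],[0,-201,-94,0,0,0,0],[0,-201,-94,37,0,0,0],[0,-201,-94,37,0,0,0],[0,-201,-94,37,0,0,0],[0,-201,-94,37,0,0,0],[0,-201,-94,37,0,0,0]]]' | grep -E "t:|force"
python3 -c "
from h import *
need(0,-95,78,90)"
```

```text
t: 15.68
eef_rot: [-0.243, 3.13, -0.001]
wrist_force: [0.0, 0.4, -0.3]
gripper_force: 0.0
t 15.68 scanner-frame tcp 5.3 -94.2 119.1 open 0.1 F [ 0.   0.4 -0.3]
shift [ 5.3 -0.8 41.1] turn [-0.04  0.1  -0.04]
```

```bash
python3 -m inch '[[[0,5,-1,15,0,0,0],[0,5,-1,28,0,0,0],[0,5,-1,36,0,0,0],[0,5,-1,40,0,0,0],[0,5,-1,41,0,0,0],[0,5,-1,42,0,0,0],[0,5,-1,43,0,0,0],[0,5,-1,44,0,0,0],[0,5,-1,45,0,0,0],[0,5,-1,46,0,0,0],[0,5,-1,46,0,0,0]]]' | grep -E "t:|force"
python3 -c "
from h import *
need(0,-95,66,90)"
```

```text
t: 16.6
eef_rot: [-0.243, 3.132, -0.0]
wrist_force: [0.2, 0.1, 1.7]
gripper_force: 0.9
t 16.6 scanner-frame tcp 0.0 -95.1 71.4 open -0.2 F [0.2 0.1 1.7]
shift [0.  0.1 5.4] turn [-0.02  0.02 -0.04]
```

```bash
python3 -m inch '[[[0,0,0,1,0,0,0],[0,0,0,2,0,0,0],[0,0,0,3,0,0,0],[0,0,0,4,0,0,0],[0,0,0,4,0,0,0]]]' | grep -E "t:|force"
python3 -c "
from h import *
need(0,-95,66,90)"
python3 -m inch '[[[0,0,0,0.5,0,0,0],[0,0,0,1,0,0,0],[0,0,0,1.5,0,0,0],[0,0,0,1.5,0,0,0]]]' | grep -E "t:|force"
python3 -c "
from h import *
need(0,-95,66,90)"
```

```text
t: 17.02
eef_rot: [-0.243, 3.132, -0.0]
wrist_force: [0.6, -0.2, 3.2]
gripper_force: 2.1
t 17.02 scanner-frame tcp 0.0 -95.0 67.3 open -0.1 F [ 0.6 -0.2  3.2]
shift [0.  0.  1.3] turn [-0.01  0.02 -0.04]
t: 17.35
eef_rot: [-0.243, 3.132, -0.0]
wrist_force: [0.5, -0.2, 6.5]
gripper_force: 3.3
t 17.35 scanner-frame tcp 0.0 -95.1 66.2 open -0.0 F [ 0.5 -0.2  6.5]
shift [0.  0.1 0.2] turn [-0.01  0.03 -0.04]
```

Nearly or just at the stop; I'll press a little further for a clear force step.

```bash
python3 -m inch '[[[0,0,0,0.5,0,0,0],[0,0,0,1,0,0,0],[0,0,0,1.5,0,0,0],[0,0,0,1.5,0,0,0]]]' | grep -E "t:|force"
python3 -c "
from h import *
need(0,-95,66,90)"
```

```text
t: 17.68
eef_rot: [-0.243, 3.131, 0.0]
wrist_force: [-6.8, 3.6, 23.2]
gripper_force: 11.5
t 17.68 scanner-frame tcp 0.1 -95.1 65.8 open 0.1 F [-6.8  3.6 23.2]
shift [ 0.1  0.1 -0.2] turn [-0.    0.05 -0.05]
```

Hard stop at 23 N. Before letting go I'll check the housing rim height, to be sure the stop is the key's own and not the rim.

Run:
```python
from h import *
for n in("top","side"):
    P=np.load(n+"1.npy"); q=(P[...,:2]*1000-S)@np.stack([SX,SY],1); r=np.hypot(q[...,0],q[...,1]+95)
    for a,b in((0,6),(6,11),(14,16),(16,18),(18,20),(21,23)):
        m=(r>=a)&(r<b); print(n,a,b,m.sum(),np.nanpercentile(P[m][:,2]*1e3,[10,50,90]).round(1))
    m=(abs(q[...,0])<20)&(abs(q[...,1])<60)&(P[...,2]>.04); print("bridge",np.nanmedian(P[m][:,2]*1e3).round(1))
i,P,c=cam("side"); cv2.imwrite("pics/s6.png",cv2.resize(i[...,::-1][110:210,220:320],None,fx=6,fy=6,interpolation=2))
```

```text
top 0 6 16 [68.5 71.8 75.3]
top 6 11 34 [69.7 72.4 73.6]
top 14 16 21 [59.4 62.9 65.9]
top 16 18 30 [58.4 62.6 65.4]
top 18 20 37 [50.8 61.2 64.7]
top 21 23 22 [48.  51.5 53.5]
bridge 50.6
side 0 6 10 [69.6 70.4 71.4]
side 6 11 31 [59.4 66.4 70.8]
side 14 16 25 [52.6 60.  69.8]
side 16 18 28 [48.1 58.5 68.5]
side 18 20 28 [34.8 50.7 59.7]
side 21 23 46 [ 0.4 49.1 60. ]
bridge 48.8
```

View pics/s6.png

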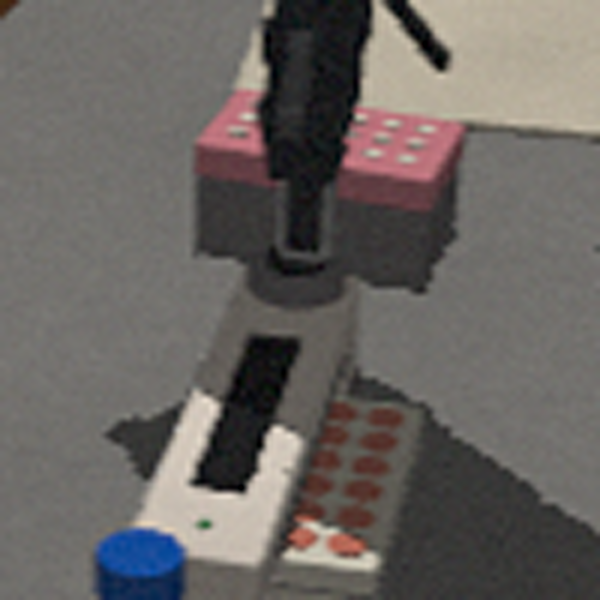

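The rim is at about 62.5 mm and the black key still shows above it under the fingertip at (300,260), so the 65.8 mm stop is the key's full travel. Now I'll let go and retreat.

```bash
python3 -m inch '[[[0,0,0,0,0,0,0],[0,0,0,-3,0,0,0],[0,0,0,-8,0,0,0],[0,0,0,-20,0,0,0],[0,0,0,-50,0,0,0],[0,0,0,-90,0,0,0],[0,0,0,-120,0,0,0],[0,40,0,-120,0,0,0],[0,80,0,-120,0,0,0],[0,120,0,-120,0,0,0],[0,200,0,-120,0,0,0],[0,200,0,-120,0,0,0]]]' | grep -E "t:|force"
python3 -m inch '[[[0,60,0,0,0,0,0],[0,60,0,0,0,0,0],[0,60,0,0,0,0,0],[0,60,0,0,0,0,0],[0,60,0,0,0,0,0],[0,60,0,0,0,0,0]]]' | grep -E "t:|force"
python3 - <<'E'
from h import *
need(0,-95,66,90)
i,P,c=cam("top"); q=visible(P,-80,-29,-90,90); print(len(q),np.percentile(q[:,1],[0,100]).round(1))
for lo in(-60,-30,0,30):
    k=q[(q[:,1]>lo)&(q[:,1]<lo+30)]; print(lo,len(k),k[:,0].min().round(1) if len(k) else None)
P0=np.load("top1.npy")
for n,w in(("key",(.64,.69,-.22,-.17,.068,.1)),("jar",(.4,.52,.08,.17,.03,.1)),("bottle",(.54,.66,.08,.18,.03,.2)),("beaker",(.5,.61,-.44,-.35,.03,.1)),("tip",(.62,.78,-.4,-.27,.03,.1))):
    print(n,P0[near(P0,*w)].mean(0).round(4),P[near(P,*w)].mean(0).round(4))
E
```

```text
t: 18.73
eef_rot: [0.243, -3.132, -0.001]
wrist_force: [1.2, -1.3, 0.1]
gripper_force: 0.0
t: 19.23
eef_rot: [-0.245, 3.132, -0.0]
wrist_force: [-0.4, -0.3, -0.3]
gripper_force: 0.0
t 19.23 scanner-frame tcp -259.3 -94.7 184.4 open -0.2 F [-0.4 -0.3 -0.3]
shift [-259.3   -0.3  118.4] turn [-0.01  0.    0.01]
496 [-63.1  63.9]
-60 117 -60.4
-30 116 -60.1
0 116 -60.0
30 118 -60.2
key [ 0.6653 -0.191   0.0718] [ 0.6652 -0.191   0.0719]
jar [0.4604 0.1239 0.0572] [0.461  0.1239 0.0567]
bottle [0.6033 0.1319 0.0969] [0.6033 0.1317 0.0963]
beaker [ 0.5517 -0.3893  0.0557] [ 0.5518 -0.3892  0.0555]
tip [ 0.6972 -0.3334  0.0533] [ 0.6973 -0.3335  0.0535]
```

Everything checks out: plate home, key sprung back, bystanders unmoved.

```bash
python3 -c "
from plant import ctrl
print(ctrl.sign_off())"
```

```text
the job is handed in; nothing more can be done
None
```

The plate is home and square against the fence, the key was pressed down to its stop and sprang back, no bystander moved, and I handed the job in at about 19 s of the 67 s allowed.

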